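# Load the last sample tube and click the transport case shut

## Task

Move the orange-capped sample tube from the black rack into the one free hole of the blue transport case, standing fully home, then swing the case's lid over and press its free edge down on the green pad until the spring catch clicks and holds the lid by itself. The catch needs a firm push, but the case and lid must never be pushed with more than 25 N; leave the white-capped tubes in the rack, the jar and the slide box as they are.

Things in the scene. Friction and masses are not known exactly. Their poses are not given: they have to be found in the camera images.
- case: Blue open-topped transport case, fixed: 150 (x) by 200 (y) by 75 mm high, walls 5 mm. Origin: centre of its underside, z up. Its -x side is the front, with the catch; the lid's hinge runs along the +x side. Its grey insert (top 34 mm up) has 6 holes, 20 mm wide, at x = -30 and 35, y = -62, 0 and 62 mm. Five hold fixed white-capped tubes (caps 20 mm wide, tops 68 mm up).
- free_place (a point): Centre of the floor of the case's one free hole (x = -30, y = 0 mm in the case, 8 mm above its underside, 26 mm below the insert's top). A tube fully home stands upright on this point. The axes are the case's.
- lid (a joint): Angle of the white lid (rad): 0 level, positive open, upright about 1.57, stop at 1.8. The damped hinge holds it near upright; pushed over to the front below about 1.1 it sinks slowly by itself and rests on two sprung pins at about 0.19. Released after the click it stays below 0.1; not clicked, the pins lift it back above 0.15.
- press_pad (a point): Middle of the green pad (24 by 64 mm) at the lid's free edge, on its outer face, 165 mm from the hinge axis; moves with the lid. x axis: along the lid to the hinge; z: out of the outer face (up when shut). Lid: 180 mm from the hinge, 204 mm wide, 6 mm thick. Pressing here: a bump of 7 to 11 N on the catch's slope, a drop to about 5 N, then a climb; the click comes at 7 to 15 N.
- lid_hinge (a point): Middle of the lid's hinge axis, 80 mm above the case's underside at its +x side; its y axis is the hinge axis and the case's y axis. The lid's outer face lies 6 mm outside the plane through this axis.
- tube_mid (a point): Centre, half-way up, of the loose orange-capped sample tube, 60 mm tall, z up the tube: glass body 16 mm in diameter, cap 20 mm in diameter over the top 20 mm (cap centre 20 mm above this point). It stands in one of the rack's three holes, its foot 6 mm above the bench, the cap above the rack.
- rack: Black tube rack fixed to the bench, 56 by 170 by 32 mm high, origin at the centre of its underside; three holes 20 mm wide along its y axis at -55, 0 and +55 mm, floors 6 mm above the underside. Two hold white-capped tubes.
- spare_a_mid (a point): Centre, half-way up, of a white-capped tube in the rack, same size as the orange one: leave it.
- spare_b_mid (a point): Centre, half-way up, of the other white-capped tube in the rack: leave it.
- jar: Glass reagent jar with a blue cap, 60 mm in diameter, 90 mm tall, origin at the centre of its underside: leave it.
- slide_box: Small teal and white slide box, 60 by 85 by 40 mm high, origin at the centre of its underside: leave it.
- catch (a joint): How far the orange spring catch at the case's front is pushed outward (m): 0 at rest, 0.004 as the lid's tongue passes, 0 again after the click. It and the rubber pads beside it (pushing the lid up at 6 N per mm) sit together at a height differing by up to 14 mm from case to case, so the depth of the click must be felt. A push stopped at 17 to 19 N has clicked; 1 mm deeper breaks 25 N.

How it is judged:
By the outcome, as a careful person would: the job done as asked, in the order asked, and still so for the second after the job is handed in, with the robot touching nothing.
It also fails if it takes over 54 s, if anything falls off the work surface, if the arm or the gripper's body presses on something with over 40 N, if the wrist force passes 120 N, or if a joint passes its speed limit or range.

## Robot

A 6-joint arm with a two-finger parallel gripper is mounted at the origin on the work surface. World frame = base frame: x ahead of the robot, y to its left, z up, the work surface at z = 0. Lengths are in m, angles in degrees, forces in N, time in s.
With the tool pointing down it reaches from about 0.375 to 0.9 m from the base axis. Payload 3.1 kg.
Tool frame: the origin (TCP) lies at the very end of the fingers, on their centre line; the grasp point (between the pads) lies 19 mm behind it (bot.hold_point_z is the z of the grasp point in the tool frame, in m); z points along the fingers, y is the direction in which the jaws open and shut (so a half turn about z gives the same grasp; the last joint's range is limited). The gripper opens to 87 mm and grips with 3 to 60 N. Pads are 19 mm wide; open, the fingers measure 117 mm over their backs; the gripper's body (75 mm by 190 mm) begins 51 mm behind the grasp point.
Start: joints at [-78.638, 30.224, 82.088, -0, 67.689, -10.227], TCP at [0.23, -0.581, 0.223] pointing down, gripper open.
Joint ranges: [-176.69, 176.69], [-43.24, 126.21], [12.49, 139.97], [-82, 262], [0, 151.66], [-163.58, 163.58]. Speed limits (degrees/s): [159.86, 159.86, 180, 180, 180, 180].

## Interface

Orientations are given as a 3x3 rotation matrix whose columns are the frame's x, y, z axes.
In Python, from rig import bot gives the robot as it stands.
- The arm moves only by the tool servo_tool, never from a script. Its argument "increments" is a list of rows, each a list of 3 entries, a list of its own where there are three numbers: the closure, from 0 (fully open) to 1 (shut), then the shift along the tool's x, y, z in mm, then the turn about the tool's z in degrees. In form: [[claw, [x, y, z], turn], ...]. A call has 1 to 5 rows; each row shifts and turns the commanded pose from where the row before left it, along the tool's axes as they then stand; what a row does not reach is not made up. A row lasts 1/8 s, in which the tool goes at most 62.5 mm and 10.7 degrees, less where a joint would pass 70% of its speed; a pose out of reach is approached as far as the arm can. A call with a gripper value outside its range is refused whole. The fingers move at their own pace and stop on an object; the grip force is fixed at half the most. Time passes only in rows, so rows that do not move let the fingers close. It gives the time, the measured TCP pose, the force and the opening at its end, in the units of the state.
- bot.read_state(): the state, without advancing time (a new reading comes with each control period).
- bot.capture(name): name is "scene" or "top" or "wrist"; returns (picture, depth): 384x512x3 uint8, blue, green, red; 384x512 float32, m along the optical axis (not along the pixel's ray), 0 where there is no reading.
- bot.camera_info(name): a dict with "K" (3x3 intrinsics, pixels), "R" (3x3) and "t" (3): a world point X has camera coordinates R X + t; the wrist camera has in their place "mount" (4x4, takes a point from camera to tool coordinates, whose origin is the TCP and whose axes are the flange's). Camera axes: x right, y down, z forward; pixel columns grow to the right and rows downward; lengths in m; the calibration is good to about 2 mm. A picture is of the moment at which its call begins: read the wrist's pose just before it. camera_info takes no time and is no camera call.
- bot.hand_in(): hands the job in, once; it reports no verdict.
Trained networks look in the newest picture that a camera, given by its name, has taken for a name from the list of things; names that differ only in an ending like _2 or _b are one class to them, and where a whole thing is asked for, a point or a joint stands for the part that bears it (a point fixed in the world has none). Each returns a list of dicts, best first, with "p" (0 to 1); they miss things now and then, are a little off and sometimes report something else, mostly with a low value. They report only what shows in the picture. A call takes as long as a camera call.
- bot.find_in(camera, thing): "bbox" ([left, top, right, bottom] in pixels, round what is visible of it).
- bot.trace(camera, thing): "region" (384x512 bool, what is visible of it) and "bbox" ([left, top, right, bottom] in pixels, round what is visible of it).
The state is a dict: "time_s": time; "joint_positions": joint angles; "qvel": joint speeds; "tau": joint torques, N m; "position": TCP position; "tcp_rot": TCP orientation; "force": force on the tool from outside, world axes, zero at the start; "moment": the same for the moment, N m; "opening": opening from 0.0 (shut) to 1.0 (fully open).
Only numpy, scipy, OpenCV 4.12 (cv2) and the standard library are available. Lean on these libraries where they do the work, as an engineer would, in place of code of your own. Each camera call takes 0.05 s, during which the arm holds its last target.

## Working session

There is one attempt and no reset: what is moved stays moved. The work goes in short steps, Python scripts to look and compute and a tool call to move; the robot and the scene stay as the last step left them, time stands still between calls to the robot, and variables do not carry over. Pictures are saved under pics/ and viewed, and the job is handed in when it is done.

Besides the shell and the picture viewer there is one more tool, called after "Call:" as a command line: name --argument value ..., lists and objects as JSON in quotes. servo_tool: Moves the arm, as the interface text tells. Its arguments: {"type":"object","properties":{"increments":{"type":"array","items":{"type":"array"}}},"required":["increments"]}

```bash
ls; mkdir -p pics; python3 - <<'E'
from rig import bot
import cv2,numpy as np
s=bot.read_state(); print({k:np.round(v,3).tolist() for k,v in s.items()})
for c in ["scene","top"]:
    p,d=bot.capture(c); cv2.imwrite(f"pics/{c}0.png",p); np.save(f"pics/{c}0.npy",d)
    i=bot.camera_info(c); print(c,{k:np.round(v,4).tolist() for k,v in i.items()})
    for t in ["case","tube_mid","rack","lid","press_pad"]:
        print(c,t,[(x["bbox"],round(x["p"],2)) for x in bot.find_in(c,t)][:3])
print({k:np.round(v,4).tolist() for k,v in bot.camera_info("wrist").items()}, bot.hold_point_z)
print(bot.read_state()["time_s"])
E
```

```text
pics
{'time_s': 0.0, 'joint_positions': [-78.638, 30.279, 82.158, -0.0, 67.689, -10.227], 'qvel': [-0.079, -0.08, 0.113, -0.02, 0.01, 0.025], 'tau': [-0.0, -44.005, -17.659, 0.063, 0.058, -0.0], 'position': [0.23, -0.58, 0.222], 'tcp_rot': [[0.93, 0.368, -0.0], [0.368, -0.93, 0.002], [0.0, -0.002, -1.0]], 'force': [-0.166, 0.132, 0.079], 'moment': [-0.018, -0.053, -0.069], 'opening': 1.001}
scene {'K': [[449.5875, 0.0, 255.5938], [0.0, 449.5875, 192.5692], [0.0, 0.0, 1.0]], 'R': [[-0.9435, -0.3311, -0.0086], [-0.2019, 0.5954, -0.7777], [0.2627, -0.732, -0.6286]], 't': [0.4857, 0.1899, 1.0218]}
scene case [([222.6, 107.1, 302.1, 243.9], 0.89)]
scene tube_mid [([219.3, 104.9, 240.7, 212.8], 0.58), ([227.3, 319.2, 237.1, 334.9], 0.56)]
scene rack [([208.6, 281.0, 281.4, 361.3], 0.58)]
scene lid [([220.1, 109.8, 242.2, 212.0], 0.9)]
scene press_pad [([217.4, 107.8, 245.5, 210.3], 0.68)]
top {'K': [[491.3416, 0.0, 251.9279], [0.0, 491.3416, 186.6731], [0.0, 0.0, 1.0]], 'R': [[-0.0196, -0.9994, -0.0279], [-0.9956, 0.022, -0.0913], [0.0919, 0.026, -0.9954]], 't': [-0.0137, 0.5385, 1.2398]}
top case [([210.7, 147.3, 305.2, 238.2], 0.81)]
top tube_mid [([105.5, 222.9, 116.2, 228.8], 0.39)]
top rack [([101.2, 209.2, 171.9, 247.2], 0.79)]
top lid [([207.5, 147.3, 300.3, 177.1], 0.82)]
top press_pad [([208.6, 148.2, 299.3, 174.3], 0.9)]
{'K': [[338.3535, 0.0, 258.437], [0.0, 338.3535, 195.166], [0.0, 0.0, 1.0]], 'mount': [[-0.0003, -0.9662, -0.2579, 0.0702], [1.0, -0.0005, 0.0007, -0.0001], [-0.0008, -0.2579, 0.9662, -0.1629], [0.0, 0.0, 0.0, 1.0]]} -0.0187
0.6
```

View pics/scene0.png

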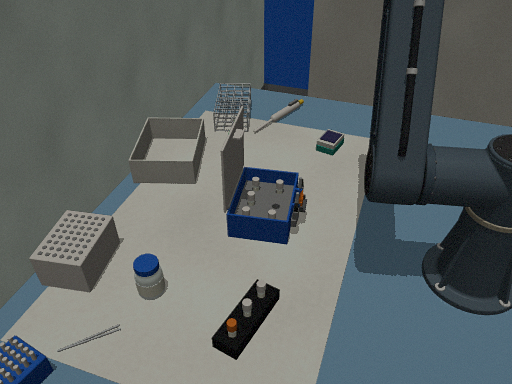

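View pics/top0.png

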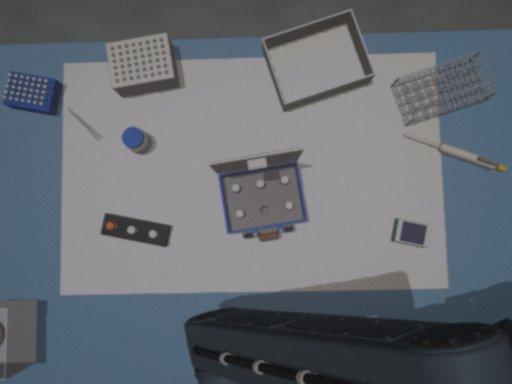

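The scene view shows the lid upright on the far side of the case, and the free hole in the front middle at top pixel (265,210). The orange cap is at the rack's left end, at top (110,226) and scene (232,325). Next I'll turn these into positions.

```bash
cat > h.py <<'E'
import numpy as np,cv2
from rig import bot
def cloud(info,d,st=None):
    K=info["K"];v,u=np.mgrid[:d.shape[0],:d.shape[1]]
    c=np.stack([(u-K[0,2])/K[0,0]*d,(v-K[1,2])/K[1,1]*d,d],-1)
    if "mount" in info:
        M=np.array(info["mount"]);c=c@M[:3,:3].T+M[:3,3]
        return c@np.array(st["tcp_rot"]).T+np.array(st["position"])
    return (c-np.array(info["t"]))@np.array(info["R"])
def ray(info,uv,st=None):
    K=np.array(info["K"]);r=np.linalg.inv(K)@[uv[0],uv[1],1.]
    if "mount" in info:
        M=np.array(info["mount"]);T=np.array(st["tcp_rot"])
        return T@M[:3,3]+np.array(st["position"]), T@M[:3,:3]@r
    R=np.array(info["R"]);return -R.T@np.array(info["t"]),R.T@r
def atz(info,uv,z,st=None):
    o,r=ray(info,uv,st);return o+r*(z-o[2])/r[2]
def tri(rs):
    A=0;b=0
    for o,r in rs:
        r=r/np.linalg.norm(r);P=np.eye(3)-np.outer(r,r);A=A+P;b=b+P@o
    return np.linalg.solve(A,b)
E
python3 - <<'E'
from h import *
I={c:bot.camera_info(c) for c in("scene","top")}
X={};im={}
for c in I:
    d=np.load(f"pics/{c}0.npy");im[c]=cv2.imread(f"pics/{c}0.png");X[c]=cloud(I[c],d)
    X[c][d==0]=np.nan
    hsv=cv2.cvtColor(im[c],cv2.COLOR_BGR2HSV)
    m=((hsv[...,0]<16)&(hsv[...,1]>140)&(hsv[...,2]>70)).astype(np.uint8)
    n,l,s,ce=cv2.connectedComponentsWithStats(m)
    for i in range(1,n):
        if s[i,4]>8: print(c,"orange",s[i],ce[i].round(1),np.nanmedian(X[c][l==i],0).round(3))
    b=((hsv[...,0]>100)&(hsv[...,0]<125)&(hsv[...,1]>150)&(hsv[...,2]>60))
    z=X[c][...,2]
    m=(b&(z>0.068)&(z<0.083)).astype(np.uint8)
    n,l,s,ce=cv2.connectedComponentsWithStats(m,connectivity=8)
    for i in range(1,n):
        if s[i,4]>60:
            P=X[c][l==i]; print(c,"blue rim",s[i],P.mean(0).round(3)); r=cv2.minAreaRect(P[:,:2].astype(np.float32)*1000);print(r)
for c,p in (("top",(265,210)),("top",(250,115)),):print(p,X[c][p[1],p[0]])
print("hole top",atz(I["top"],(265,210),0.034), "hole scene",atz(I["scene"],(277,207),0.034))
for c in I:
    a=im[c][100:260,190:320] ; cv2.imwrite(f"pics/{c}crop.png",cv2.resize(a,None,fx=4.5,fy=3.7))
E
```

```text
scene orange [299 190   5  16  44] [300.8 197.6] [ 0.415 -0.059  0.074]
scene orange [226 318  11  14 118] [231.1 324.4] [0.446 0.336 0.065]
scene blue rim [227 168  75  57 541] [ 0.497 -0.037  0.074]
((500.44085693359375, -49.72755432128906), (165.69776916503906, 203.83428955078125), 7.610144138336182)
top orange [106 222   7   7  40] [109.3 225.2] [0.446 0.332 0.064]
(265, 210) [ 0.47791457 -0.05722153  0.01261753]
(250, 115) [ 0.73249565 -0.02283166 -0.00290115]
hole top [ 0.47697244 -0.05723189  0.034     ] hole scene [ 0.47380044 -0.05120614  0.034     ]
```

View pics/topcrop.png

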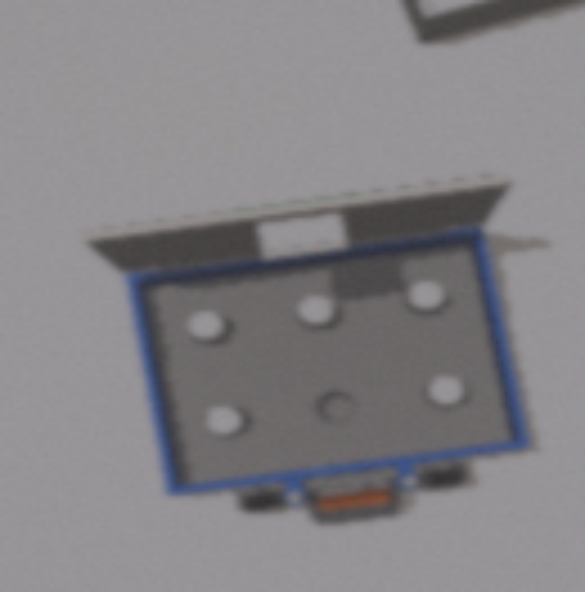

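View pics/scenecrop.png

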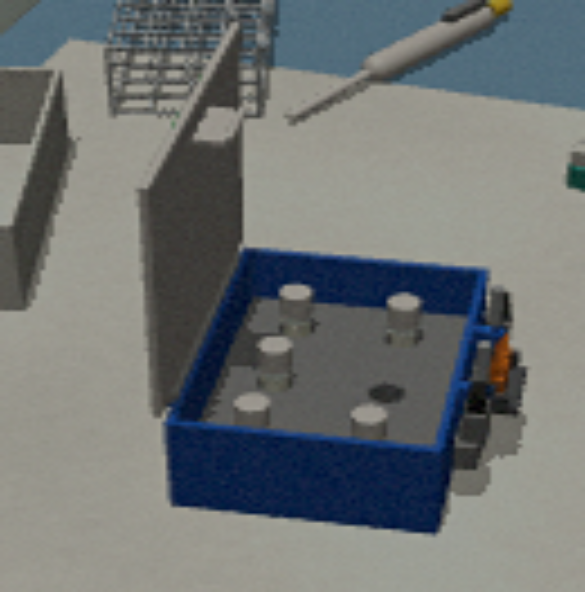

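```bash
python3 - <<'E'
from h import *
from scipy.optimize import least_squares
I={c:bot.camera_info(c) for c in("scene","top")}
im={c:cv2.imread(f"pics/{c}0.png") for c in I}
T=lambda x,y:(190+x/4.5,100+y/3.7)
obs=[]
# model pts (case), top px
for m,p in [((-75,100,75),(170,490)),((-75,-100,75),(525,443)),((75,100,75),(130,275)),((75,-100,75),(483,232)),
 ((-30,0,34),(336,406)),((-30,62,68),(223,419)),((-30,-62,68),(446,389)),((35,62,68),(206,324)),((35,0,68),(315,309)),((35,-62,68),(426,293))]:
    obs.append(("top",m,T(*p)))
for m,p in [((-75,100,75),(440,440)),((-75,-100,75),(488,270)),((75,100,75),(168,420)),((75,-100,75),(247,250)),((-30,0,34),(387,393)),
  ((-30,62,68),(368,411)),((-30,-62,68),(403,300)),((35,62,68),(252,402)),((35,0,68),(275,344)),((35,-62,68),(296,291))]:
    obs.append(("scene",m,T(*p)))
def proj(i,X):
    c=np.array(i["R"])@X+np.array(i["t"]);q=np.array(i["K"])@c;return q[:2]/q[2]
def f(q,cams):
    c,s=np.cos(q[2]),np.sin(q[2]);r=[]
    for cam,m,p in obs:
        if cam in cams:
            m=np.array(m)/1000;X=np.array([q[0]+c*m[0]-s*m[1],q[1]+s*m[0]+c*m[1],m[2]+q[3]]);r+=list(proj(I[cam],X)-p)
    return np.array(r)
for cams in (("top",),("scene",),("top","scene")):
    s=least_squares(f,[.5,-.05,.1,0],args=(cams,),loss="soft_l1");q=s.x
    c,sn=np.cos(q[2]),np.sin(q[2])
    w=lambda x,y:(q[0]+c*x-sn*y,q[1]+sn*x+c*y)
    print(cams,q.round(4),np.degrees(q[2]).round(2),np.abs(f(q,cams)).round(1).tolist(),"hole",np.round(w(-.03,0),4),"hinge",np.round(w(.075,0),4))
# orange cap
print("cap tri",tri([ray(I["top"],(109.3,225.2)),ray(I["scene"],(231.1,324.4))]))
print("top face?",atz(I["top"],(109.3,225.2),.066))
# rack: black mask
hsv=cv2.cvtColor(im["top"],cv2.COLOR_BGR2HSV)
m=np.zeros(hsv.shape[:2],np.uint8);m[205:252,95:178]=(hsv[205:252,95:178,2]<60);
P=np.array([atz(I["top"],(u,v),.032)[:2] for v,u in zip(*np.nonzero(m))],np.float32)*1000
print("rack",cv2.minAreaRect(P))
print("jar",atz(I["top"],(132,135),.09)," whites",atz(I["top"],(131,230),.066),atz(I["top"],(153,234),.066))
E
```

```text
('top',) [ 0.5089 -0.0516  0.1368 -0.025 ] 7.84 [0.0, 0.4, 0.1, 0.6, 0.1, 0.2, 0.4, 1.1, 0.2, 0.2, 0.6, 0.4, 0.4, 0.0, 0.4, 0.1, 0.3, 0.1, 0.2, 0.6] hole [ 0.4792 -0.0557] hinge [ 0.5832 -0.0414]
('scene',) [ 0.514  -0.0698  0.1406 -0.0166] 8.05 [0.1, 2.6, 0.5, 0.0, 0.1, 0.3, 0.2, 0.5, 0.4, 0.6, 0.1, 0.0, 0.0, 0.3, 0.5, 0.7, 0.3, 0.2, 0.3, 0.1] hole [ 0.4843 -0.074 ] hinge [ 0.5883 -0.0593]
('top', 'scene') [ 0.5077 -0.0519  0.14   -0.0016] 8.02 [0.6, 1.1, 1.1, 0.7, 1.0, 0.7, 0.2, 2.1, 0.1, 0.1, 0.2, 0.2, 0.1, 0.2, 0.1, 0.4, 0.3, 0.3, 0.2, 0.0, 0.6, 3.3, 0.3, 0.3, 0.8, 0.8, 0.5, 0.9, 0.0, 0.3, 0.4, 0.6, 0.5, 0.2, 0.2, 0.3, 0.2, 0.1, 0.2, 0.1] hole [ 0.478 -0.056] hinge [ 0.582  -0.0414]
cap tri [0.44634149 0.33318363 0.06002752]
top face? [0.44578563 0.33113055 0.066     ]
rack ((433.95263671875, 273.81268310546875), (169.35772705078125, 49.67310333251953), 78.1939697265625)
jar [0.66728424 0.26829318 0.09      ]  whites [0.43280378 0.27666729 0.066     ] [0.42183776 0.22168547 0.066     ]
```

```bash
cat > plan.py <<'E'
import numpy as np
from scipy.spatial.transform import Rotation as R
def pose0(st): 
    T=np.array(st["tcp_rot"]);return np.array(st["position"]),np.degrees(np.arctan2(T[1,0],T[0,0]))
def run(p,yaw,rows):
    out=[]
    for _,sh,t in rows:
        c,s=np.cos(np.radians(yaw)),np.sin(np.radians(yaw))
        x,y,z=np.array(sh)/1000
        p=p+np.array([c*x+s*y,s*x-c*y,-z]);yaw=yaw-t;out.append((p.round(4).tolist(),round(yaw,1)))
    return p,yaw,out
def plan(p,yaw,target,ty,n,claw):
    """n rows"""
    rows=[];
    for k in range(n):
        d=(np.array(target)-p)/(n-k)*1000;t=round(-((ty-yaw+180)%360-180)/(n-k),1)
        c,s=np.cos(np.radians(yaw)),np.sin(np.radians(yaw))
        r=[claw,[round(c*d[0]+s*d[1],1),round(s*d[0]-c*d[1],1),round(-d[2],1)],t]
        p,yaw,_=run(p,yaw,[r]);rows.append(r)
    return rows,p,yaw
E
python3 - <<'E'
from plan import *
from rig import bot
st=bot.read_state();p,y=pose0(st)
for tgt,ty,n in [((.41,-.15,.225),40,10),((.43,.12,.225),60,6),((.446,.333,.215),77.6,5)]:
    rows,p,y=plan(p,y,tgt,ty,n,0);print(rows,p.round(3),round(y,1))
E
```

```text
[[0, [np.float64(32.6), np.float64(-33.5), np.float64(-0.2)], np.float64(-1.8)], [0, [np.float64(33.6), np.float64(-32.4), np.float64(-0.2)], np.float64(-1.8)], [0, [np.float64(34.6), np.float64(-31.4), np.float64(-0.3)], np.float64(-1.9)], [0, [np.float64(35.7), np.float64(-30.2), np.float64(-0.2)], np.float64(-1.8)], [0, [np.float64(36.6), np.float64(-29.0), np.float64(-0.3)], np.float64(-1.9)], [0, [np.float64(37.5), np.float64(-27.8), np.float64(-0.2)], np.float64(-1.8)], [0, [np.float64(38.4), np.float64(-26.6), np.float64(-0.3)], np.float64(-1.9)], [0, [np.float64(39.3), np.float64(-25.4), np.float64(-0.2)], np.float64(-1.8)], [0, [np.float64(40.0), np.float64(-24.1), np.float64(-0.3)], np.float64(-1.9)], [0, [np.float64(40.8), np.float64(-22.7), np.float64(-0.2)], np.float64(-1.8)]] [ 0.41  -0.15   0.225] 40.0
[[0, [np.float64(31.5), np.float64(-32.3), np.float64(-0.0)], np.float64(-3.3)], [0, [np.float64(33.3), np.float64(-30.5), np.float64(-0.0)], np.float64(-3.3)], [0, [np.float64(35.0), np.float64(-28.5), np.float64(-0.0)], np.float64(-3.4)], [0, [np.float64(36.6), np.float64(-26.4), np.float64(-0.0)], np.float64(-3.3)], [0, [np.float64(38.0), np.float64(-24.2), np.float64(-0.0)], np.float64(-3.4)], [0, [np.float64(39.5), np.float64(-22.0), np.float64(-0.0)], np.float64(-3.3)]] [0.43  0.12  0.225] 60.0
[[0, [np.float64(38.5), np.float64(-18.5), np.float64(2.0)], np.float64(-3.5)], [0, [np.float64(39.5), np.float64(-16.2), np.float64(2.0)], np.float64(-3.5)], [0, [np.float64(40.5), np.float64(-13.7), np.float64(2.0)], np.float64(-3.5)], [0, [np.float64(41.2), np.float64(-11.2), np.float64(2.0)], np.float64(-3.6)], [0, [np.float64(41.8), np.float64(-8.6), np.float64(2.0)], np.float64(-3.5)]] [0.446 0.333 0.215] 77.6
```

Call:
servo_tool --increments '[[0,[33,-33.5,0],-1.8],[0,[34,-32.5,0],-1.8],[0,[35,-31.5,0],-1.9],[0,[36,-30,0],-1.8],[0,[36.5,-29,0],-1.9]]'

```text
time_s: 1.23
position: [0.3218, -0.3638, 0.2228]
tcp_rot: [[0.859, 0.512, 0.001], [0.512, -0.859, -0.001], [0.0, 0.001, -1.0]]
force: [-0.4, -0.5, 0.2]
opening: 1.001
```

Call:
servo_tool --increments '[[0,[37.5,-28,0],-1.8],[0,[38.5,-26.5,0],-1.9],[0,[39,-25.5,0],-1.8],[0,[40,-24,0],-1.9],[0,[41,-23,0],-1.8]]'

```text
time_s: 1.85
position: [0.4117, -0.1479, 0.2229]
tcp_rot: [[0.766, 0.643, 0.001], [0.643, -0.766, -0.001], [0.0, 0.001, -1.0]]
force: [1.5, 0.4, 0.3]
opening: 1.003
```

Call:
servo_tool --increments '[[0,[31.5,-32.5,0],-3.3],[0,[33.5,-30.5,0],-3.3],[0,[35,-28.5,0],-3.4],[0,[36.5,-26.5,0],-3.3],[0,[38,-24,0],-3.4]]'

```text
time_s: 2.48
position: [0.428, 0.0775, 0.2229]
tcp_rot: [[0.548, 0.837, 0.001], [0.837, -0.548, -0.0], [0.001, 0.001, -1.0]]
force: [0.5, -0.2, 0.4]
opening: 1.0
```

Call:
servo_tool --increments '[[0,[39.5,-22,0],-3.3],[0,[38.5,-18.5,2],-3.5],[0,[39.5,-16,2],-3.5],[0,[40.5,-13.5,2],-3.5],[0,[41,-11,2],-3.6]]'

```text
time_s: 3.1
position: [0.4445, 0.2926, 0.2147]
tcp_rot: [[0.272, 0.962, 0.001], [0.962, -0.272, 0.0], [0.0, 0.001, -1.0]]
force: [-0.4, -0.3, 0.6]
opening: 1.0
```

Call:
servo_tool --increments '[[0,[42,-8.5,2],-3.5],[0,[0,0,0],0]]'

```text
time_s: 3.35
position: [0.4479, 0.3364, 0.2125]
tcp_rot: [[0.211, 0.977, 0.001], [0.977, -0.211, 0.001], [0.001, 0.001, -1.0]]
force: [-0.5, -0.5, -0.9]
opening: 0.999
```

```bash
python3 - <<'E'
from h import *
st=bot.read_state();p,d=bot.capture("wrist");cv2.imwrite("pics/w1.png",p)
i=bot.camera_info("wrist")
r=bot.trace("wrist","tube_mid");print([(x["bbox"],x["p"]) for x in r])
X=cloud(i,d,st)
hsv=cv2.cvtColor(p,cv2.COLOR_BGR2HSV)
m=((hsv[...,0]<16)&(hsv[...,1]>140)&(hsv[...,2]>70)).astype(np.uint8)
n,l,s,ce=cv2.connectedComponentsWithStats(m)
for k in range(1,n):
    if s[k,4]>30:
        P=X[l==k];top=P[P[:,2]>np.percentile(P[:,2],90)-.004]
        print(s[k],ce[k],np.median(P,0).round(4),"topface",(top.min(0)+top.max(0))/2,top.min(0).round(4),top.max(0).round(4),st["position"],len(top))
E
```

```text
[([247.4, 172.0, 267.6, 200.0], 0.68)]
[248 178  21  21 344] [257.97093023 188.0494186 ] [0.4465 0.3314 0.0667] topface [0.44968426 0.36315584 0.21985942] [0.437  0.3212 0.0642] [0.4624 0.4051 0.3755] [0.44790089 0.33641822 0.2125234 ] 322
```

View pics/w1.png

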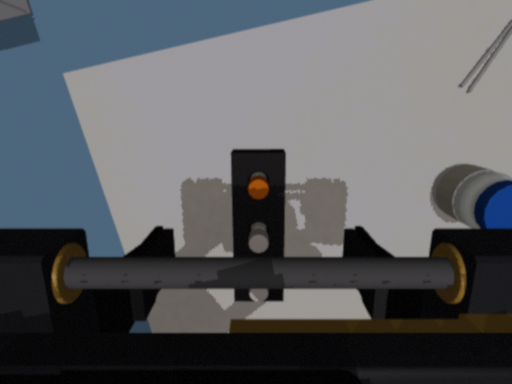

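The wrist picture shows the orange cap centred at (258,188), in the end hole of the upright rack. That gives (0.4465, 0.3314) with the top at z 0.067, which agrees with the top camera. I'll descend partway and look again.

Call:
servo_tool --increments '[[0,[-2.5,0,37],0],[0,[-2.7,-0.3,37],0],[0,[0,0,37],0],[0,[0,0,0],0]]'

```text
time_s: 3.95
position: [0.4442, 0.3264, 0.0995]
tcp_rot: [[0.217, 0.976, -0.006], [0.976, -0.217, -0.003], [-0.005, -0.006, -1.0]]
force: [0.3, -1.2, 1.4]
opening: 0.998
```

```bash
python3 - <<'E'
from h import *
st=bot.read_state();p,d=bot.capture("wrist");cv2.imwrite("pics/w2.png",p)
i=bot.camera_info("wrist")
X=cloud(i,d,st)
hsv=cv2.cvtColor(p,cv2.COLOR_BGR2HSV)
m=((hsv[...,0]<16)&(hsv[...,1]>140)&(hsv[...,2]>70)).astype(np.uint8)
n,l,s,ce=cv2.connectedComponentsWithStats(m)
for k in range(1,n):
    if s[k,4]>30:
        P=X[l==k]
        print(s[k],ce[k],np.median(P,0).round(4),"at66",atz(i,ce[k],.066,st),"tcp",st["position"],st["force"])
E
```

```text
[245 201  32  30 748] [260.59759358 215.53208556] [0.4464 0.3311 0.0667] at66 [0.4462851  0.33085549 0.066     ] tcp [0.44423181 0.32642723 0.09946708] [ 0.29201947 -1.20400462  1.43613385]
```

View pics/w2.png

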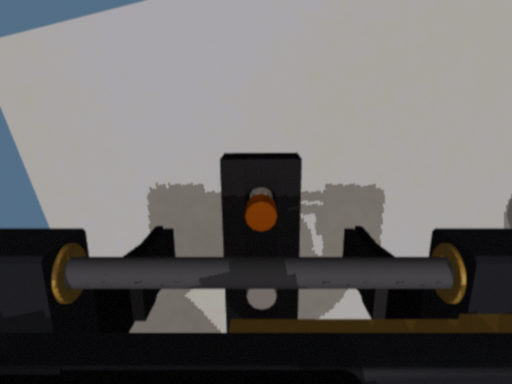

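The cap shows at (260,215), and the two wrist positions agree at (0.446, 0.331, 0.067). I'll let the arm settle and then descend.

Call:
servo_tool --increments '[[0,[0,0,0],0],[0,[0,0,15],0],[0,[0,0,15],0],[0,[0,0,15],0],[0,[0,0,0],0]]'

```text
time_s: 4.62
position: [0.445, 0.3282, 0.0548]
tcp_rot: [[0.215, 0.977, -0.003], [0.977, -0.215, -0.002], [-0.002, -0.003, -1.0]]
force: [0.1, -0.6, -0.8]
opening: 0.998
```

Call:
servo_tool --increments '[[0,[1.5,0,8],0],[0,[0,0,8.5],0],[0,[0,0,0],0],[0,[0,0,0],0]]'

```text
time_s: 5.12
position: [0.4467, 0.3303, 0.0401]
tcp_rot: [[0.215, 0.977, 0.0], [0.977, -0.215, 0.0], [0.0, 0.0, -1.0]]
force: [-0.2, -0.6, -1.2]
opening: 1.002
```

Call:
servo_tool --increments '[[1,[0,0,1],0],[1,[0,0,0],0],[1,[0,0,0],0],[1,[0,0,0],0],[1,[0,0,0],0]]'

```text
time_s: 5.75
position: [0.4466, 0.3302, 0.0391]
tcp_rot: [[0.215, 0.977, 0.0], [0.977, -0.215, 0.0], [0.0, 0.0, -1.0]]
force: [-0.4, -0.1, -0.1]
opening: 0.517
```

Call:
servo_tool --increments '[[1,[0,0,0],0],[1,[0,0,0],0],[1,[0,0,0],0],[1,[0,0,0],0],[1,[0,0,0],0]]'

```text
time_s: 6.38
position: [0.4466, 0.3302, 0.039]
tcp_rot: [[0.215, 0.977, 0.0], [0.977, -0.215, 0.0], [0.0, 0.0, -1.0]]
force: [0.1, 0.2, -0.1]
opening: 0.218
```

Call:
servo_tool --increments '[[1,[0,0,-20],0],[1,[0,0,-30],0],[1,[0,0,-40],0],[1,[0,0,-40],0],[1,[0,0,-30],0]]'

```text
time_s: 7.0
position: [0.4468, 0.3304, 0.2008]
tcp_rot: [[0.215, 0.977, 0.001], [0.977, -0.215, 0.001], [0.001, 0.001, -1.0]]
force: [0.4, 0.3, -0.3]
opening: 0.218
```

```bash
python3 - <<'E'
from plan import *
from rig import bot
st=bot.read_state();p,y=pose0(st);print(p,y,st["joint_positions"],st["opening"],st["force"])
rows,p,y=plan(p,y,(.478,-.056,.2),188,14,1)
for r in rows: print([r[0],[float(v) for v in r[1]],float(r[2])])
print(p,y)
E
```

```text
[0.44683215 0.33035009 0.20084318] 77.58913647544495 [2.49533578e+01 2.64206271e+01 9.35420380e+01 5.89144696e-04
 5.99454105e+01 3.73639623e+01] 0.2176189053722266 [ 0.36969101  0.3208285  -0.29874543]
[1, [-26.5, 8.1, 0.1], -7.9]
[1, [-27.3, 4.4, 0.1], -7.9]
[1, [-27.7, 0.6, 0.1], -7.9]
[1, [-27.5, -3.2, 0.0], -7.9]
[1, [-26.8, -7.0, 0.1], -7.9]
[1, [-25.6, -10.6, 0.0], -7.9]
[1, [-23.9, -14.0, 0.1], -7.9]
[1, [-21.7, -17.1, 0.0], -7.9]
[1, [-19.2, -20.0, 0.1], -7.9]
[1, [-16.2, -22.4, 0.0], -7.9]
[1, [-13.0, -24.4, 0.1], -7.9]
[1, [-9.5, -26.0, 0.0], -7.8]
[1, [-5.9, -27.1, 0.1], -7.9]
[1, [-2.2, -27.6, 0.0], -7.8]
[ 0.47803258 -0.05599909  0.20004318] 187.98913647544504
```

Call:
servo_tool --increments '[[1,[-26.5,8,0],-7.9],[1,[-27.5,4.5,0],-7.9],[1,[-27.5,0.5,0],-7.9],[1,[-27.5,-3,0],-7.9],[1,[-27,-7,0],-7.9]]'

```text
time_s: 7.62
position: [0.4577, 0.1912, 0.1991]
tcp_rot: [[-0.46, 0.888, -0.0], [0.888, 0.46, -0.0], [0.0, -0.0, -1.0]]
force: [-0.1, 0.3, 0.2]
opening: 0.217
```

Call:
servo_tool --increments '[[1,[-25.5,-10.5,0],-7.9],[1,[-24,-14,0],-7.9],[1,[-21.5,-17,0],-7.9],[1,[-19,-20,0],-7.9],[1,[-16,-22.5,0],-7.9]]'

```text
time_s: 8.25
position: [0.4685, 0.0537, 0.1991]
tcp_rot: [[-0.919, 0.393, -0.0], [0.393, 0.919, 0.0], [0.0, 0.0, -1.0]]
force: [0.2, 0.0, -0.6]
opening: 0.218
```

Call:
servo_tool --increments '[[1,[-13,-24.5,0],-7.9],[1,[-9.5,-26,0],-7.9],[1,[-6,-27,0],-7.8],[1,[-2,-27.5,0],-7.8],[1,[0,0,0],0]]'

```text
time_s: 8.88
position: [0.4779, -0.0573, 0.1991]
tcp_rot: [[-0.991, -0.135, 0.001], [-0.135, 0.991, -0.0], [-0.001, -0.0, -1.0]]
force: [-0.2, 0.7, 0.2]
opening: 0.221
```

```bash
python3 - <<'E'
from h import *
st=bot.read_state();p,d=bot.capture("wrist");cv2.imwrite("pics/w3.png",p);np.save("pics/w3.npy",d)
import pickle;pickle.dump(st,open("pics/w3.pkl","wb"))
for t in ("free_place","case","tube_mid"):
    print(t,[(x["bbox"],round(x["p"],2)) for x in bot.find_in("wrist",t)][:4])
print(st["position"],st["tcp_rot"],st["joint_positions"],st["opening"])
E
```

```text
free_place [([141.2, 117.4, 379.7, 324.4], 0.89)]
case [([140.5, 112.0, 380.9, 317.2], 0.6), ([235.0, 296.9, 281.6, 318.8], 0.4)]
tube_mid [([240.2, 211.1, 278.4, 259.9], 0.68)]
[ 0.47789432 -0.05727063  0.19908542] [[-9.90780937e-01 -1.35472285e-01  6.28647221e-04]
 [-1.35472497e-01  9.90781060e-01 -3.06710794e-04]
 [-5.81300947e-04 -3.89047616e-04 -9.99999755e-01]] [-2.01645552e+01  2.11814239e+01  1.03772125e+02 -4.98009640e-03
  5.50065826e+01 -1.17947638e+02] 0.2205418396241344
```

View pics/w3.png

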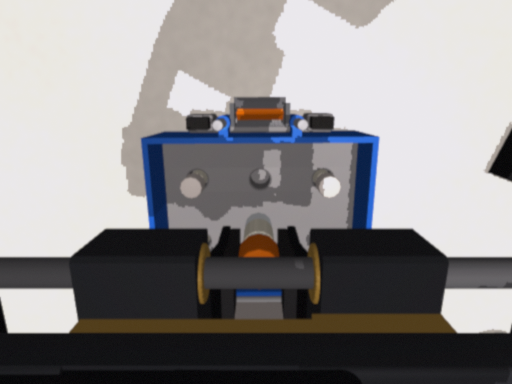

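The wrist view shows the free hole at (261,178) and the white caps at (191,185) and (328,184). The tube hangs straight at about u=258.

```bash
python3 - <<'E'
from h import *
import pickle
st=pickle.load(open("pics/w3.pkl","rb"));i=bot.camera_info("wrist");d=np.load("pics/w3.npy");im=cv2.imread("pics/w3.png")
X=cloud(i,d,st)
h=im[150:210,230:292];cv2.imwrite("pics/w3h.png",cv2.resize(h,None,fx=8,fy=8,interpolation=cv2.INTER_CUBIC))
h=im[195:265,225:295];cv2.imwrite("pics/w3t.png",cv2.resize(h,None,fx=8,fy=8,interpolation=cv2.INTER_CUBIC))
print("hole",atz(i,(261,177),.034,st), "insert z",np.median(X[205:215,180:230,2]),X[205,290])
for u,v in((191,187),(328,185)):print("cap",atz(i,(u,v),.068,st),X[v,u])
for u,v in((143,138),(377,137)):print("corner",atz(i,(u,v),.075,st),X[v+2,u])
print("front wall mid",X[138,255])
E
```

```text
hole [ 0.47629299 -0.0552011   0.034     ] insert z 0.034942178518960046 [ 0.50091926 -0.02219372  0.03411195]
cap [ 0.48671084 -0.11714556  0.068     ] [ 0.48683618 -0.11722569  0.06753273]
cap [0.46831985 0.00382491 0.068     ] [0.46819298 0.00367685 0.06861689]
corner [ 0.44803161 -0.15947895  0.075     ] [ 0.44952617 -0.15900693  0.07621607]
corner [0.42062356 0.03509722 0.075     ] [0.42213708 0.03466043 0.07727779]
front wall mid [ 0.43526685 -0.06622288  0.07532038]
```

View pics/w3h.png

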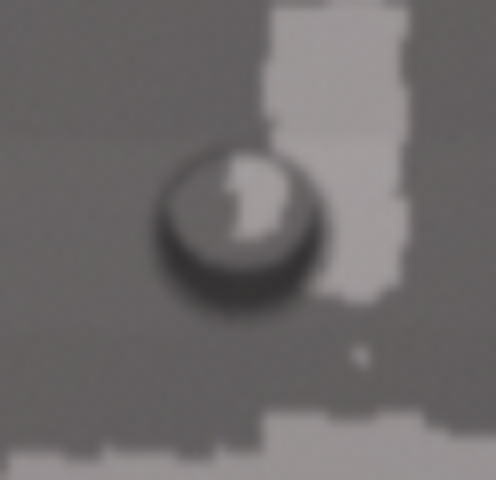

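View pics/w3t.png

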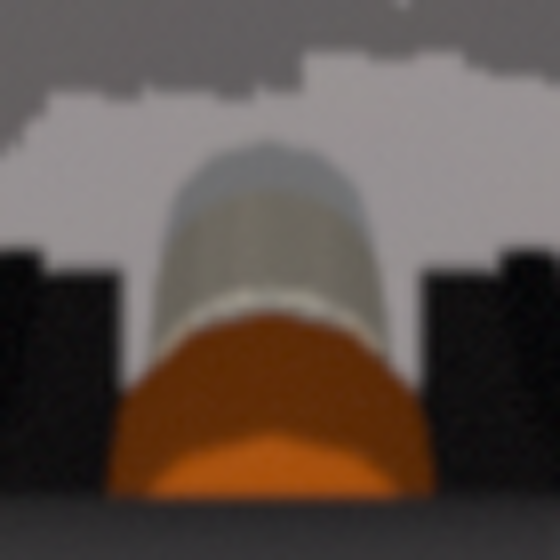

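Call:
servo_tool --increments '[[1,[0.3,1,20],0],[1,[0,0,35],0],[1,[0,0,35],0],[1,[0,0,22],0],[1,[0,0,0],0]]'

```text
time_s: 9.7
position: [0.4758, -0.0535, 0.0858]
tcp_rot: [[-0.99, -0.14, -0.004], [-0.14, 0.99, 0.002], [0.004, 0.002, -1.0]]
force: [1.5, 1.1, 0.5]
opening: 0.217
```

Call:
servo_tool --increments '[[1,[0,0,0],0]]'

```text
time_s: 9.82
position: [0.4776, -0.0544, 0.0877]
tcp_rot: [[-0.99, -0.14, 0.001], [-0.14, 0.99, -0.0], [-0.001, -0.0, -1.0]]
force: [0.0, -0.6, -0.5]
opening: 0.218
```

```bash
python3 - <<'E'
from h import *
st=bot.read_state();p,d=bot.capture("wrist");cv2.imwrite("pics/w4.png",p)
cv2.imwrite("pics/w4h.png",cv2.resize(p[130:270,200:320],None,fx=4.2,fy=4.2,interpolation=cv2.INTER_CUBIC))
print(st["position"],st["force"],np.round(st["tcp_rot"],4).tolist())
E
```

```text
[ 0.47760483 -0.05443397  0.08771496] [ 0.02768375 -0.60366347 -0.46436238] [[-0.9902, -0.1396, 0.0011], [-0.1396, 0.9902, -0.0003], [-0.001, -0.0005, -1.0]]
```

View pics/w4h.png

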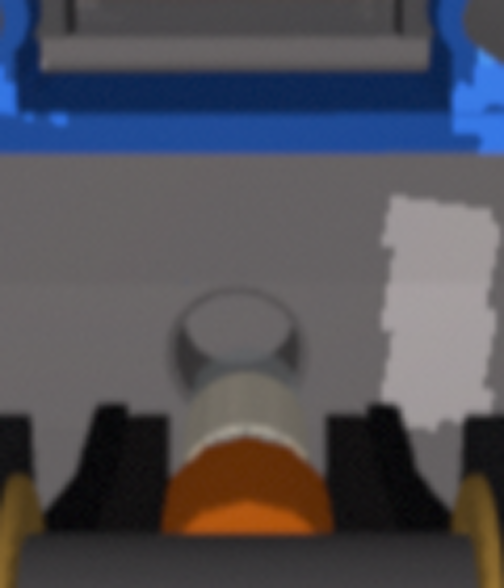

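Call:
servo_tool --increments '[[1,[0,0,0],0],[1,[0,0,0],0]]'

```text
time_s: 10.12
position: [0.4775, -0.0549, 0.0878]
tcp_rot: [[-0.99, -0.139, 0.001], [-0.139, 0.99, -0.001], [-0.001, -0.001, -1.0]]
force: [-0.4, 0.3, -0.4]
opening: 0.213
```

Call:
servo_tool --increments '[[1,[0,-1.2,6],0],[1,[0,0,7],0],[1,[0,0,5],0],[1,[0,0,4],0],[1,[0,0,3],0]]'

```text
time_s: 10.75
position: [0.4772, -0.056, 0.0616]
tcp_rot: [[-0.99, -0.139, -0.0], [-0.139, 0.99, 0.0], [0.0, 0.0, -1.0]]
force: [0.2, 0.1, 0.6]
opening: 0.215
```

Call:
servo_tool --increments '[[1,[0,0,5],0],[1,[0,0,5],0],[1,[0,0,5],0],[1,[0,0,2.5],0],[1,[0,0,1],0]]'

```text
time_s: 11.38
position: [0.4772, -0.056, 0.0433]
tcp_rot: [[-0.99, -0.139, -0.0], [-0.139, 0.99, 0.0], [0.0, 0.0, -1.0]]
force: [0.0, 0.5, -0.2]
opening: 0.215
```

Call:
servo_tool --increments '[[1,[0,0,0.7],0],[1,[0,0,0.5],0],[1,[0,0,0.5],0]]'

```text
time_s: 11.75
position: [0.4773, -0.056, 0.0419]
tcp_rot: [[-0.99, -0.139, 0.0], [-0.139, 0.99, -0.0], [-0.0, -0.0, -1.0]]
force: [0.0, -0.6, -0.1]
opening: 0.217
```

Call:
servo_tool --increments '[[1,[0,0,0.5],0],[1,[0,0,0.4],0]]'

```text
time_s: 12.0
position: [0.4773, -0.056, 0.041]
tcp_rot: [[-0.99, -0.139, 0.0], [-0.139, 0.99, -0.0], [-0.0, -0.0, -1.0]]
force: [0.1, 0.7, 2.3]
opening: 0.217
```

Call:
servo_tool --increments '[[0.6,[0,0,0],0],[0.6,[0,0,0],0],[0.6,[0,0,0],0],[0.6,[0,0,0],0]]'

```text
time_s: 12.5
position: [0.4772, -0.056, 0.0409]
tcp_rot: [[-0.99, -0.139, -0.0], [-0.139, 0.99, 0.0], [0.0, 0.0, -1.0]]
force: [0.5, -0.1, -0.4]
opening: 0.397
```

Call:
servo_tool --increments '[[0.6,[0,0,-10],0],[0.6,[0,0,-20],0],[0.6,[0,0,-30],0],[0.6,[0,0,-30],0],[0.6,[0,0,-30],0]]'

```text
time_s: 13.12
position: [0.4771, -0.0559, 0.1626]
tcp_rot: [[-0.99, -0.139, 0.0], [-0.139, 0.99, -0.0], [-0.0, -0.0, -1.0]]
force: [-0.3, 0.2, -0.4]
opening: 0.399
```

```bash
python3 - <<'E'
from h import *
st=bot.read_state();p,d=bot.capture("wrist");cv2.imwrite("pics/w5.png",p)
i=bot.camera_info("wrist");X=cloud(i,d,st)
hsv=cv2.cvtColor(p,cv2.COLOR_BGR2HSV)
m=((hsv[...,0]<16)&(hsv[...,1]>140)&(hsv[...,2]>70)).astype(np.uint8)
n,l,s,ce=cv2.connectedComponentsWithStats(m)
for k in range(1,n):
    if s[k,4]>30:
        print(s[k],ce[k],np.median(X[l==k],0).round(4),"at68",atz(i,ce[k],.068,st),st["position"])
E
```

```text
[230 110  56  13 672] [257.76488095 115.74702381] [ 0.4148 -0.0652  0.0786] at68 [ 0.41520199 -0.06527198  0.068     ] [ 0.47706643 -0.05592092  0.16256063]
[246 181  25  28 549] [257.96903461 194.48998179] [ 0.4749 -0.0568  0.0686] at68 [ 0.4749887  -0.05676645  0.068     ] [ 0.47706643 -0.05592092  0.16256063]
```

View pics/w5.png

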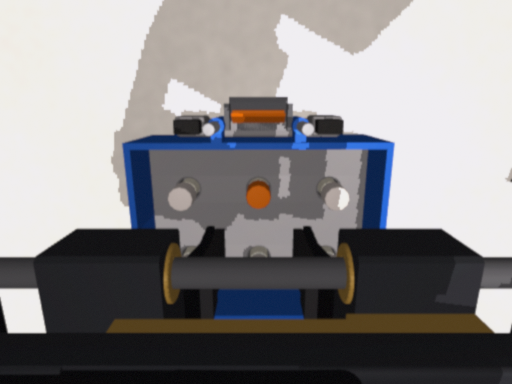

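The tube is home: the orange cap top is at z 0.0686, level with the white ones. Next I'll measure how the lid stands.

```bash
python3 - <<'E'
from h import *
for c in("top","scene"):
    i=bot.camera_info(c);X=cloud(i,np.load(f"pics/{c}0.npy"))
    th=np.radians(8);q=X-np.array([.5077,-.0519,0])
    L=np.stack([q[...,0]*np.cos(th)+q[...,1]*np.sin(th),-q[...,0]*np.sin(th)+q[...,1]*np.cos(th),q[...,2]],-1)
    m=(abs(L[...,1])<.09)&(L[...,0]>.03)&(L[...,0]<.15)&(L[...,2]>.09)&(L[...,2]<.3)
    P=L[m]
    for z in np.arange(.1,.29,.02):
        k=abs(P[:,2]-z)<.01
        if k.sum()>3: print(c,round(z,2),k.sum(),np.percentile(P[k,0],[2,50,98]).round(4),P[k,2].max().round(3))
E
python3 - <<'E'
from plan import *
from rig import bot
st=bot.read_state();p,y=pose0(st)
c,s=np.cos(np.radians(8)),np.sin(np.radians(8))
w=lambda x,yy,z:(.5077+c*x-s*yy,-.0519+s*x+c*yy,z)
for t,n in((w(-.03,0,.32),4),(w(.14,0,.32),5),(w(.14,0,.225),3)):
    rows,p,y=plan(p,y,t,188,n,1)
    for r in rows: print([r[0],[float(v) for v in r[1]],float(r[2])])
    print(p,y)
E
```

```text
top 0.1 58 [0.0746 0.0754 0.076 ] 0.11
top 0.12 59 [0.0745 0.0751 0.0756] 0.13
top 0.14 59 [0.0741 0.0747 0.0752] 0.15
top 0.16 65 [0.0739 0.0744 0.0751] 0.17
top 0.18 68 [0.0734 0.0741 0.0748] 0.19
top 0.2 71 [0.0731 0.0737 0.0742] 0.21
top 0.22 76 [0.0728 0.0734 0.0739] 0.23
top 0.24 287 [0.0508 0.0675 0.0734] 0.25
top 0.26 280 [0.0725 0.0751 0.0791] 0.264
scene 0.1 111 [0.0754 0.0764 0.0772] 0.11
scene 0.12 108 [0.0753 0.0761 0.0768] 0.13
scene 0.14 116 [0.0748 0.0759 0.0766] 0.15
scene 0.16 120 [0.0744 0.0754 0.0765] 0.17
scene 0.18 115 [0.0744 0.0751 0.0759] 0.19
scene 0.2 102 [0.0739 0.0748 0.0756] 0.209
scene 0.22 104 [0.0736 0.0745 0.0755] 0.23
scene 0.24 218 [0.0518 0.0736 0.075 ] 0.25
scene 0.26 166 [0.0731 0.0747 0.0793] 0.263
[1, [0.3, 0.2, -38.5], 0.0]
[1, [0.3, 0.2, -38.5], 0.0]
[1, [0.3, 0.1, -38.6], 0.0]
[1, [0.4, 0.2, -38.5], 0.0]
[ 0.47794223 -0.05608048  0.31995372] -171.9902568428664
[1, [-34.0, -0.0, -0.0], 0.0]
[1, [-34.0, -0.0, -0.0], 0.0]
[1, [-34.0, -0.0, -0.0], 0.0]
[1, [-34.0, -0.0, -0.0], 0.0]
[1, [-34.0, -0.0, -0.0], 0.0]
[ 0.64628378 -0.03239243  0.31995372] -171.9902568428664
[1, [-0.0, -0.0, 31.7], 0.0]
[1, [-0.0, -0.0, 31.6], 0.0]
[1, [-0.0, -0.0, 31.7], 0.0]
[ 0.64628378 -0.03239243  0.22495372] -171.9902568428664
```

Call:
servo_tool --increments '[[1,[0,0,-38],0],[1,[0,0,-40],0],[1,[0,0,-40],0],[1,[0,0,-40],0],[1,[-20,0,0],0]]'

```text
time_s: 13.8
position: [0.498, -0.0536, 0.323]
tcp_rot: [[-0.99, -0.138, 0.007], [-0.138, 0.99, -0.003], [-0.007, -0.004, -1.0]]
force: [0.4, -1.0, -0.7]
opening: 0.016
```

Call:
servo_tool --increments '[[1,[-34,0,0],0],[1,[-34,0,0],0],[1,[-34,0,0],0],[1,[-34,0,0],0],[1,[-14,0,0],0]]'

```text
time_s: 14.42
position: [0.6465, -0.0321, 0.3186]
tcp_rot: [[-0.99, -0.14, -0.0], [-0.14, 0.99, 0.0], [0.0, 0.0, -1.0]]
force: [-0.1, -0.2, 0.1]
opening: 0.007
```

Call:
servo_tool --increments '[[1,[0,0,25],0],[1,[0,0,35],0],[1,[0,0,30],0],[1,[0,0,5],0],[1,[0,0,0],0]]'

```text
time_s: 15.05
position: [0.6456, -0.0325, 0.2246]
tcp_rot: [[-0.99, -0.139, 0.0], [-0.139, 0.99, -0.0], [-0.0, -0.0, -1.0]]
force: [-0.2, 0.1, 0.5]
opening: 0.002
```

Call:
servo_tool --increments '[[1,[20,0,0],0],[1,[20,0,0],0],[1,[5,0,0],0],[1,[4,0,0],0],[1,[4,0,0],0]]'

```text
time_s: 15.68
position: [0.594, -0.0399, 0.2246]
tcp_rot: [[-0.99, -0.139, 0.002], [-0.139, 0.99, -0.0], [-0.002, -0.001, -1.0]]
force: [0.9, -0.6, 0.2]
opening: 0.006
```

Call:
servo_tool --increments '[[1,[4,0,0],0],[1,[4,0,0],0]]'

```text
time_s: 15.92
position: [0.5852, -0.0409, 0.2239]
tcp_rot: [[-0.99, -0.139, 0.0], [-0.139, 0.99, -0.0], [-0.0, -0.0, -1.0]]
force: [-0.6, -0.1, -0.2]
opening: 0.009
```

Call:
servo_tool --increments '[[1,[5,0,0],0],[1,[6,0,0],0],[1,[6,0,0],0]]'

```text
time_s: 16.3
position: [0.5678, -0.0432, 0.2239]
tcp_rot: [[-0.99, -0.139, -0.0], [-0.139, 0.99, 0.0], [0.0, 0.0, -1.0]]
force: [-0.6, 0.6, -1.1]
opening: 0.004
```

```bash
python3 - <<'E'
from h import *
p,d=bot.capture("scene");cv2.imwrite("pics/s2.png",cv2.resize(p[60:280,180:400],None,fx=2.7,fy=2.7));print(bot.read_state()["force"])
E
```

```text
[ 0.07597445 -0.0157393   0.70108105]
```

View pics/s2.png

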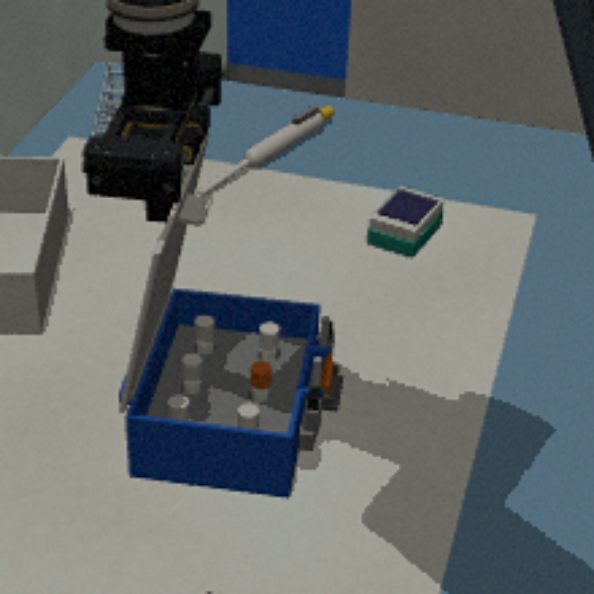

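The scene shows the finger behind the lid at (160,200), with the lid tilting forward at almost no force. I'll continue.

Call:
servo_tool --increments '[[1,[7,0,0],0],[1,[7,0,0],0],[1,[7,0,0],0],[1,[7,0,0],0],[1,[7,0,0],0]]'

```text
time_s: 16.98
position: [0.5332, -0.0482, 0.224]
tcp_rot: [[-0.99, -0.139, -0.0], [-0.139, 0.99, -0.0], [0.0, -0.0, -1.0]]
force: [-0.0, 0.6, 0.2]
opening: 0.006
```

Call:
servo_tool --increments '[[1,[7,0,0],0],[1,[7,0,0],0],[1,[7,0,0],0],[1,[4,0,0],0],[1,[0,0,0],0]]'

```text
time_s: 17.6
position: [0.5087, -0.0515, 0.224]
tcp_rot: [[-0.99, -0.139, -0.0], [-0.139, 0.99, 0.0], [0.0, 0.0, -1.0]]
force: [0.2, -0.5, 1.2]
opening: 0.007
```

```bash
python3 - <<'E'
from h import *
p,d=bot.capture("scene");cv2.imwrite("pics/s3.png",cv2.resize(p[60:280,180:400],None,fx=2.7,fy=2.7));print(bot.read_state()["force"])
E
```

```text
[-0.64966661  0.56159327 -0.35664964]
```

View pics/s3.png

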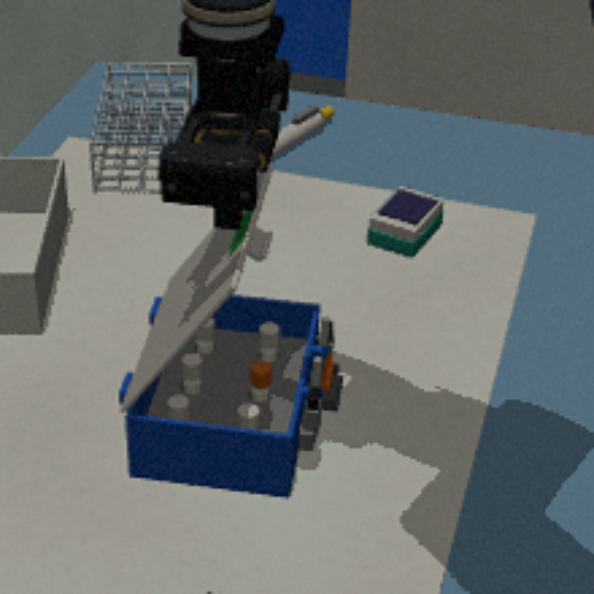

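Call:
servo_tool --increments '[[1,[5,0,0],0],[1,[5,0,0],0],[1,[3,0,0],0],[1,[0,0,0],0],[1,[0,0,0],0]]'

```text
time_s: 18.27
position: [0.4962, -0.0534, 0.224]
tcp_rot: [[-0.99, -0.139, 0.0], [-0.139, 0.99, -0.0], [-0.0, -0.0, -1.0]]
force: [0.0, 0.5, 0.1]
opening: 0.004
```

Call:
servo_tool --increments '[[1,[0,0,0],0],[1,[0,0,0],0],[1,[0,0,0],0],[1,[0,0,0],0]]'

```text
time_s: 18.77
position: [0.4961, -0.0533, 0.2239]
tcp_rot: [[-0.99, -0.139, 0.0], [-0.139, 0.99, 0.0], [-0.0, 0.0, -1.0]]
force: [-0.3, 0.4, 0.7]
opening: 0.007
```

```bash
python3 - <<'E'
from h import *
p,d=bot.capture("scene");cv2.imwrite("pics/s4.png",cv2.resize(p[60:280,180:400],None,fx=2.7,fy=2.7));print(bot.read_state()["force"])
E
```

```text
[0.16308979 0.53962453 0.56012265]
```

View pics/s4.png

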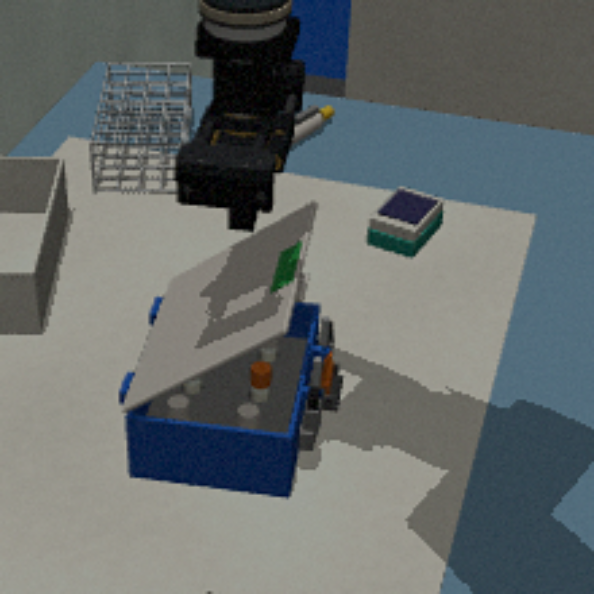

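The lid is sinking by itself, with the green pad at (288,265) in the crop. I'll move above where the pad will come to rest.

Call:
servo_tool --increments '[[1,[10,0,-10],0],[1,[20,0,0],0],[1,[20,0,0],0],[1,[20,0,0],0],[1,[6.5,0,0],0]]'

```text
time_s: 19.45
position: [0.4189, -0.0639, 0.2345]
tcp_rot: [[-0.99, -0.138, -0.0], [-0.138, 0.99, 0.0], [0.0, 0.0, -1.0]]
force: [-0.2, -0.2, 0.8]
opening: 0.004
```

Call:
servo_tool --increments '[[1,[0,0,0],0],[1,[0,0,0],0],[1,[0,0,0],0],[1,[0,0,0],0]]'

```text
time_s: 19.95
position: [0.4206, -0.064, 0.2339]
tcp_rot: [[-0.99, -0.139, -0.0], [-0.139, 0.99, 0.0], [0.0, 0.0, -1.0]]
force: [-0.5, 0.3, 0.6]
opening: 0.003
```

```bash
cat > lid.py <<'E'
from h import *
import sys
st=bot.read_state()
th=np.radians(8)
for c in ("scene","wrist"):
    s=bot.read_state();p,d=bot.capture(c);cv2.imwrite(f"pics/{c}_{sys.argv[1]}.png",p)
    X=cloud(bot.camera_info(c),d,s);q=X-np.array([.5077,-.0519,0])
    L=np.stack([q[...,0]*np.cos(th)+q[...,1]*np.sin(th),-q[...,0]*np.sin(th)+q[...,1]*np.cos(th),q[...,2]],-1)
    hsv=cv2.cvtColor(p,cv2.COLOR_BGR2HSV)
    g=(hsv[...,0]>45)&(hsv[...,0]<80)&(hsv[...,1]>110)&(hsv[...,2]>40)&(L[...,0]<.05)&(L[...,0]>-.15)&(abs(L[...,1])<.06)&(d>0)
    if g.sum()>5:
        P=L[g];print(c,"pad n",g.sum(),np.median(P,0).round(4),np.percentile(P,3,axis=0).round(4),np.percentile(P,97,axis=0).round(4))
        zz=np.median(P[:,2])-.08;print("angle~",np.arcsin((zz-.006)/.165).round(3))
q=np.array(st["position"])-[.5077,-.0519,0]
print("tcp case",q[0]*np.cos(th)+q[1]*np.sin(th),-q[0]*np.sin(th)+q[1]*np.cos(th),q[2],np.round(st["force"],2),st["time_s"])
E
python3 lid.py a
```

```text
scene pad n 145 [-0.0846  0.0037  0.1184] [-0.0952 -0.0295  0.1153] [-0.0739  0.0319  0.1216]
angle~ 0.198
wrist pad n 1766 [-0.086  -0.0003  0.1192] [-0.0961 -0.0296  0.1167] [-0.075   0.0291  0.1216]
angle~ 0.203
tcp case -0.0878889923471521 0.00017295834511520114 0.23385744925744315 [-0.52  0.28  0.57] 19.95
```

View pics/wrist_a.png

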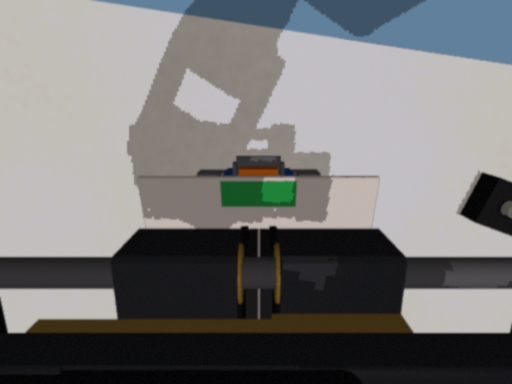

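View pics/scene_a.png

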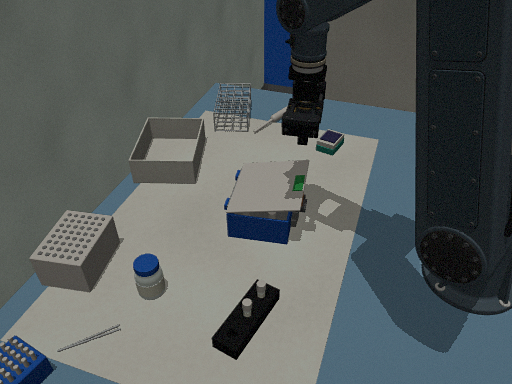

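The lid rests at about 0.2 rad with the pad at z 0.118, directly below the closed fingers. I'll descend to just above it, settle and read the force zero.

Call:
servo_tool --increments '[[1,[0,0,25],0],[1,[0,0,35],0],[1,[0,0,30],0],[1,[0,0,12],0],[1,[0,0,4],0]]'

```text
time_s: 20.68
position: [0.4204, -0.064, 0.1276]
tcp_rot: [[-0.99, -0.139, -0.001], [-0.139, 0.99, 0.0], [0.001, 0.0, -1.0]]
force: [0.7, -0.3, 0.6]
opening: 0.005
```

Call:
servo_tool --increments '[[1,[0,0,0],0],[1,[0,0,0],0],[1,[0,0,0],0]]'

```text
time_s: 21.05
position: [0.4208, -0.0642, 0.1286]
tcp_rot: [[-0.99, -0.139, 0.002], [-0.139, 0.99, -0.001], [-0.001, -0.001, -1.0]]
force: [-0.2, -0.6, -0.2]
opening: 0.003
```

Call:
servo_tool --increments '[[1,[0,0,2.5],0],[1,[0,0,2.5],0],[1,[0,0,2],0],[1,[0,0,2],0],[1,[0,0,1],0]]'

```text
time_s: 21.68
position: [0.42, -0.0639, 0.1178]
tcp_rot: [[-0.99, -0.139, -0.001], [-0.139, 0.99, 0.0], [0.001, 0.0, -1.0]]
force: [-0.8, -0.3, 1.9]
opening: 0.005
```

Call:
servo_tool --increments '[[1,[0,0,1],0],[1,[0,0,1],0],[1,[0,0,1],0]]'

```text
time_s: 22.05
position: [0.4202, -0.0639, 0.1149]
tcp_rot: [[-0.99, -0.139, -0.0], [-0.139, 0.99, 0.0], [0.0, 0.0, -1.0]]
force: [-0.5, -0.3, 2.4]
opening: 0.001
```

Call:
servo_tool --increments '[[1,[0,0,1],0],[1,[0,0,1],0],[1,[0,0,1],0]]'

```text
time_s: 22.42
position: [0.4202, -0.064, 0.1119]
tcp_rot: [[-0.99, -0.139, -0.0], [-0.139, 0.99, 0.0], [0.0, 0.0, -1.0]]
force: [-1.8, -0.0, 3.2]
opening: 0.003
```

Call:
servo_tool --increments '[[1,[0,0,0.8],0],[1,[0,0,0.7],0],[1,[0,0,0.7],0]]'

```text
time_s: 22.8
position: [0.4202, -0.0639, 0.1097]
tcp_rot: [[-0.99, -0.139, -0.0], [-0.139, 0.99, 0.0], [0.0, 0.0, -1.0]]
force: [-1.7, 0.0, 2.9]
opening: 0.003
```

Call:
servo_tool --increments '[[1,[0,0,0.7],0],[1,[0,0,0.7],0]]'

```text
time_s: 23.05
position: [0.4203, -0.064, 0.1083]
tcp_rot: [[-0.99, -0.139, -0.0], [-0.139, 0.99, 0.0], [0.0, 0.0, -1.0]]
force: [-2.2, -0.1, 4.6]
opening: 0.004
```

Call:
servo_tool --increments '[[1,[0,0,0.7],0],[1,[0,0,0.7],0]]'

```text
time_s: 23.3
position: [0.4201, -0.064, 0.1071]
tcp_rot: [[-0.99, -0.139, -0.0], [-0.139, 0.99, -0.0], [0.0, 0.0, -1.0]]
force: [-2.5, -0.5, 6.6]
opening: 0.006
```

Call:
servo_tool --increments '[[1,[0,0,0.6],0],[1,[0,0,0.6],0]]'

```text
time_s: 23.55
position: [0.4199, -0.064, 0.1059]
tcp_rot: [[-0.99, -0.139, -0.001], [-0.139, 0.99, -0.0], [0.001, -0.0, -1.0]]
force: [-2.9, 0.1, 7.4]
opening: 0.007
```

Call:
servo_tool --increments '[[1,[0,0,0.5],0],[1,[0,0,0.4],0]]'

```text
time_s: 23.8
position: [0.4198, -0.064, 0.105]
tcp_rot: [[-0.99, -0.139, -0.001], [-0.139, 0.99, -0.0], [0.001, 0.0, -1.0]]
force: [-3.0, -0.5, 7.3]
opening: 0.004
```

Call:
servo_tool --increments '[[1,[0,0,0.5],0]]'

```text
time_s: 23.92
position: [0.4197, -0.064, 0.1046]
tcp_rot: [[-0.99, -0.14, -0.001], [-0.14, 0.99, -0.0], [0.001, 0.0, -1.0]]
force: [-3.3, -1.6, 7.7]
opening: 0.004
```

Call:
servo_tool --increments '[[1,[0,0,0.5],0]]'

```text
time_s: 24.05
position: [0.4197, -0.064, 0.1041]
tcp_rot: [[-0.99, -0.14, -0.001], [-0.14, 0.99, -0.0], [0.001, 0.0, -1.0]]
force: [-3.4, -0.9, 7.5]
opening: 0.004
```

Call:
servo_tool --increments '[[1,[0,0,0.5],0]]'

```text
time_s: 24.18
position: [0.4196, -0.064, 0.1036]
tcp_rot: [[-0.99, -0.14, -0.001], [-0.14, 0.99, -0.0], [0.001, 0.0, -1.0]]
force: [-3.5, -1.5, 8.2]
opening: -0.001
```

Call:
servo_tool --increments '[[1,[0,0,0.5],0]]'

```text
time_s: 24.3
position: [0.4195, -0.064, 0.103]
tcp_rot: [[-0.99, -0.14, -0.002], [-0.14, 0.99, -0.0], [0.002, 0.0, -1.0]]
force: [-3.9, -2.0, 7.7]
opening: 0.001
```

Call:
servo_tool --increments '[[1,[0,0,0.5],0]]'

```text
time_s: 24.42
position: [0.4195, -0.064, 0.1026]
tcp_rot: [[-0.99, -0.14, -0.002], [-0.14, 0.99, -0.0], [0.002, 0.0, -1.0]]
force: [-2.9, -1.8, 8.8]
opening: 0.005
```

Call:
servo_tool --increments '[[1,[0,0,0.5],0]]'

```text
time_s: 24.55
position: [0.4195, -0.064, 0.1021]
tcp_rot: [[-0.99, -0.14, -0.002], [-0.14, 0.99, -0.0], [0.002, 0.0, -1.0]]
force: [-3.9, -1.2, 8.6]
opening: 0.006
```

Call:
servo_tool --increments '[[1,[0,0,0.5],0]]'

```text
time_s: 24.68
position: [0.4194, -0.064, 0.1016]
tcp_rot: [[-0.99, -0.14, -0.002], [-0.14, 0.99, -0.0], [0.002, 0.0, -1.0]]
force: [-3.3, -0.7, 8.9]
opening: 0.008
```

Call:
servo_tool --increments '[[1,[0,0,0.5],0]]'

```text
time_s: 24.8
position: [0.4193, -0.064, 0.1011]
tcp_rot: [[-0.99, -0.14, -0.002], [-0.14, 0.99, -0.0], [0.002, 0.0, -1.0]]
force: [-4.1, -1.6, 8.3]
opening: 0.004
```

Call:
servo_tool --increments '[[1,[0,0,0.5],0]]'

```text
time_s: 24.92
position: [0.4193, -0.064, 0.1006]
tcp_rot: [[-0.99, -0.14, -0.002], [-0.14, 0.99, -0.0], [0.002, 0.0, -1.0]]
force: [-4.2, -1.8, 9.1]
opening: 0.011
```

Call:
servo_tool --increments '[[1,[0,0,0.5],0]]'

```text
time_s: 25.05
position: [0.4192, -0.064, 0.1001]
tcp_rot: [[-0.99, -0.14, -0.002], [-0.14, 0.99, -0.0], [0.002, 0.0, -1.0]]
force: [-4.4, -1.6, 9.4]
opening: 0.005
```

Call:
servo_tool --increments '[[1,[0,0,0.5],0]]'

```text
time_s: 25.18
position: [0.4192, -0.064, 0.0996]
tcp_rot: [[-0.99, -0.14, -0.002], [-0.14, 0.99, -0.0], [0.002, 0.0, -1.0]]
force: [-4.0, -1.1, 9.2]
opening: 0.007
```

Call:
servo_tool --increments '[[1,[0,0,0.5],0]]'

```text
time_s: 25.3
position: [0.4191, -0.064, 0.0991]
tcp_rot: [[-0.99, -0.14, -0.002], [-0.14, 0.99, -0.0], [0.002, 0.0, -1.0]]
force: [-5.2, -1.4, 9.0]
opening: 0.005
```

Call:
servo_tool --increments '[[1,[0,0,0.5],0]]'

```text
time_s: 25.42
position: [0.419, -0.064, 0.0986]
tcp_rot: [[-0.99, -0.14, -0.003], [-0.14, 0.99, -0.0], [0.003, 0.0, -1.0]]
force: [-5.9, -2.3, 8.3]
opening: 0.001
```

Call:
servo_tool --increments '[[1,[0,0,0.5],0]]'

```text
time_s: 25.55
position: [0.4191, -0.064, 0.098]
tcp_rot: [[-0.99, -0.14, -0.002], [-0.14, 0.99, -0.0], [0.002, 0.0, -1.0]]
force: [-3.4, -1.7, 7.5]
opening: 0.005
```

Force is dropping, so the tongue is past the slope. I'll carry on carefully.

Call:
servo_tool --increments '[[1,[0,0,0.5],0]]'

```text
time_s: 25.68
position: [0.4193, -0.0639, 0.0975]
tcp_rot: [[-0.99, -0.14, -0.002], [-0.14, 0.99, 0.0], [0.002, 0.0, -1.0]]
force: [-3.9, -1.0, 7.3]
opening: 0.003
```

Call:
servo_tool --increments '[[1,[0,0,0.5],0]]'

```text
time_s: 25.8
position: [0.4193, -0.0639, 0.0969]
tcp_rot: [[-0.99, -0.14, -0.002], [-0.14, 0.99, 0.0], [0.002, 0.0, -1.0]]
force: [-3.8, -0.9, 6.8]
opening: 0.007
```

Call:
servo_tool --increments '[[1,[0,0,0.5],0]]'

```text
time_s: 25.92
position: [0.4194, -0.0639, 0.0964]
tcp_rot: [[-0.99, -0.14, -0.002], [-0.14, 0.99, 0.0], [0.002, 0.0, -1.0]]
force: [-3.4, -1.0, 6.1]
opening: 0.006
```

Call:
servo_tool --increments '[[1,[0,0,0.5],0]]'

```text
time_s: 26.05
position: [0.4193, -0.0639, 0.0959]
tcp_rot: [[-0.99, -0.14, -0.002], [-0.14, 0.99, 0.0], [0.002, 0.0, -1.0]]
force: [-3.7, -1.7, 6.6]
opening: 0.006
```

Call:
servo_tool --increments '[[1,[0,0,0.5],0]]'

```text
time_s: 26.18
position: [0.4193, -0.0639, 0.0954]
tcp_rot: [[-0.99, -0.14, -0.002], [-0.14, 0.99, 0.0], [0.002, 0.0, -1.0]]
force: [-3.3, -1.2, 6.1]
opening: 0.008
```

Call:
servo_tool --increments '[[1,[0,0,0.5],0]]'

```text
time_s: 26.3
position: [0.4193, -0.0639, 0.0949]
tcp_rot: [[-0.99, -0.14, -0.002], [-0.14, 0.99, 0.0], [0.002, 0.001, -1.0]]
force: [-3.1, -1.1, 5.0]
opening: 0.007
```

Call:
servo_tool --increments '[[1,[0,0,0.5],0]]'

```text
time_s: 26.42
position: [0.4195, -0.0639, 0.0944]
tcp_rot: [[-0.99, -0.139, -0.002], [-0.139, 0.99, 0.0], [0.002, 0.0, -1.0]]
force: [-2.4, -0.3, 4.5]
opening: 0.005
```

Call:
servo_tool --increments '[[1,[0,0,0.5],0]]'

```text
time_s: 26.55
position: [0.4197, -0.0638, 0.0938]
tcp_rot: [[-0.99, -0.139, -0.001], [-0.139, 0.99, 0.0], [0.001, 0.0, -1.0]]
force: [-4.3, -0.7, 5.6]
opening: 0.01
```

Call:
servo_tool --increments '[[1,[0,0,0.5],0]]'

```text
time_s: 26.68
position: [0.4197, -0.0638, 0.0934]
tcp_rot: [[-0.99, -0.139, -0.001], [-0.139, 0.99, 0.0], [0.001, 0.0, -1.0]]
force: [-4.4, -0.2, 7.0]
opening: 0.006
```

Call:
servo_tool --increments '[[1,[0,0,0.4],0]]'

```text
time_s: 26.8
position: [0.4196, -0.0638, 0.093]
tcp_rot: [[-0.99, -0.139, -0.001], [-0.139, 0.99, 0.0], [0.001, 0.0, -1.0]]
force: [-3.2, -0.8, 8.5]
opening: 0.004
```

Call:
servo_tool --increments '[[1,[0,0,0.4],0]]'

```text
time_s: 26.92
position: [0.4196, -0.0638, 0.0927]
tcp_rot: [[-0.99, -0.139, -0.001], [-0.139, 0.99, 0.0], [0.001, 0.0, -1.0]]
force: [-4.5, 0.2, 8.8]
opening: 0.001
```

Call:
servo_tool --increments '[[1,[0,0,0.4],0]]'

```text
time_s: 27.05
position: [0.4196, -0.0638, 0.0923]
tcp_rot: [[-0.99, -0.139, -0.001], [-0.139, 0.99, 0.0], [0.001, 0.0, -1.0]]
force: [-4.8, -0.8, 8.0]
opening: 0.002
```

Call:
servo_tool --increments '[[1,[0,0,0.4],0]]'

```text
time_s: 27.18
position: [0.4196, -0.0638, 0.0922]
tcp_rot: [[-0.99, -0.139, -0.001], [-0.139, 0.99, 0.0], [0.001, 0.0, -1.0]]
force: [-4.7, -0.5, 12.3]
opening: 0.013
```

Call:
servo_tool --increments '[[1,[0,0,0.3],0]]'

```text
time_s: 27.3
position: [0.4196, -0.0639, 0.092]
tcp_rot: [[-0.99, -0.139, -0.001], [-0.139, 0.99, 0.0], [0.001, 0.0, -1.0]]
force: [-4.3, -1.2, 14.9]
opening: 0.004
```

Call:
servo_tool --increments '[[1,[0,0,0.3],0]]'

```text
time_s: 27.42
position: [0.4196, -0.0638, 0.0918]
tcp_rot: [[-0.99, -0.14, -0.001], [-0.14, 0.99, 0.0], [0.001, 0.0, -1.0]]
force: [-5.1, -1.3, 15.1]
opening: 0.004
```

Call:
servo_tool --increments '[[1,[0,0,0.2],0]]'

```text
time_s: 27.55
position: [0.4195, -0.0638, 0.0917]
tcp_rot: [[-0.99, -0.14, -0.001], [-0.14, 0.99, 0.0], [0.001, 0.0, -1.0]]
force: [-5.2, -0.1, 15.2]
opening: 0.008
```

Call:
servo_tool --increments '[[1,[0,0,0.2],0]]'

```text
time_s: 27.68
position: [0.4196, -0.0639, 0.0915]
tcp_rot: [[-0.99, -0.14, -0.001], [-0.14, 0.99, 0.0], [0.001, 0.0, -1.0]]
force: [-4.7, -1.0, 16.9]
opening: 0.003
```

Call:
servo_tool --increments '[[1,[0,0,0.2],0]]'

```text
time_s: 27.8
position: [0.4196, -0.0639, 0.0914]
tcp_rot: [[-0.99, -0.14, -0.001], [-0.14, 0.99, -0.0], [0.001, 0.0, -1.0]]
force: [-5.1, -0.4, 16.3]
opening: 0.005
```

Call:
servo_tool --increments '[[1,[0,0,0.2],0]]'

```text
time_s: 27.92
position: [0.4195, -0.0639, 0.0913]
tcp_rot: [[-0.99, -0.14, -0.001], [-0.14, 0.99, -0.0], [0.001, 0.0, -1.0]]
force: [-6.6, -0.5, 17.7]
opening: 0.005
```

```bash
python3 lid.py b; python3 -c "
from rig import bot
print(bot.read_state()['force'])"
```

```text
scene pad n 58 [-0.0886  0.0218  0.0923] [-0.0994  0.0101  0.0901] [-0.0783  0.0334  0.0942]
angle~ 0.038
wrist pad n 583 [-0.0999  0.0006  0.0929] [-0.1264 -0.0298  0.0917] [-0.0972  0.0294  0.1668]
angle~ 0.042
tcp case -0.08897286138283818 0.0004302670787479663 0.09125693710744547 [-6.6  -0.51 17.66] 27.925
[-6.48538156 -1.51003555 16.56911911]
```

At 17.7 N I should be past the click. I'll lift off gently and check that the lid holds.

Call:
servo_tool --increments '[[1,[0,0,-1],0],[1,[0,0,-2],0],[1,[0,0,-4],0],[1,[0,0,-15],0],[1,[0,0,-25],0]]'

```text
time_s: 28.65
position: [0.4204, -0.0639, 0.1372]
tcp_rot: [[-0.99, -0.139, -0.001], [-0.139, 0.99, 0.001], [0.001, 0.001, -1.0]]
force: [0.4, 0.7, 1.2]
opening: 0.005
```

Call:
servo_tool --increments '[[1,[0,0,-30],0],[1,[0,0,-30],0],[1,[0,0,-20],0],[1,[0,0,0],0],[1,[0,0,0],0]]'

```text
time_s: 29.28
position: [0.42, -0.0638, 0.2167]
tcp_rot: [[-0.99, -0.139, -0.001], [-0.139, 0.99, 0.001], [0.001, 0.001, -1.0]]
force: [-0.3, 0.4, -0.4]
opening: 0.006
```

```bash
python3 lid.py c
```

```text
scene pad n 142 [-0.0885  0.0044  0.0931] [-0.0991 -0.0277  0.0907] [-0.0777  0.0322  0.0952]
angle~ 0.043
wrist pad n 1786 [-0.0895 -0.0003  0.0936] [-0.1001 -0.0296  0.0922] [-0.0787  0.029   0.0949]
angle~ 0.046
tcp case -0.0885098307289239 0.00043711875803806137 0.21667869500281217 [-0.34  0.38 -0.41] 29.275
```

View pics/scene_c.png

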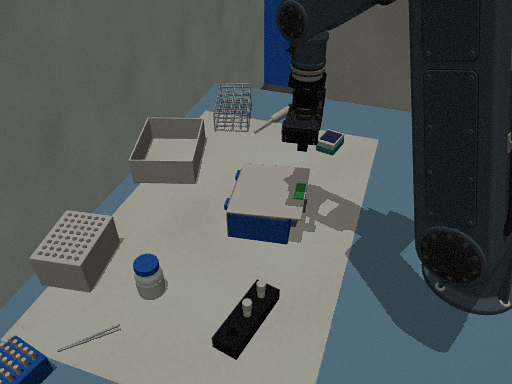

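View pics/wrist_c.png

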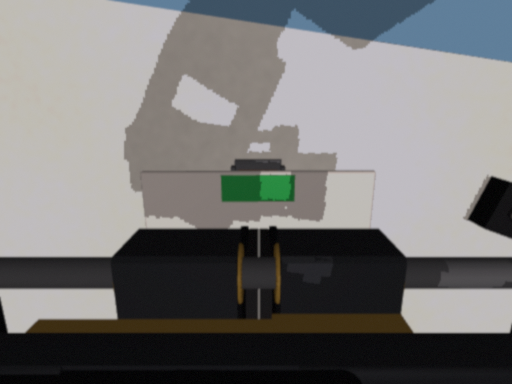

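The lid stays level at about 0.045 rad with the tool clear, and the pad is at (300,191) in the scene view. I'll wait a little to rule out creep.

Call:
servo_tool --increments '[[1,[0,0,-10],0],[1,[0,0,0],0],[1,[0,0,0],0],[1,[0,0,0],0],[1,[0,0,0],0]]'

```text
time_s: 30.0
position: [0.4202, -0.0639, 0.2273]
tcp_rot: [[-0.99, -0.139, -0.0], [-0.139, 0.99, 0.0], [0.0, 0.0, -1.0]]
force: [0.2, -0.8, -0.4]
opening: 0.003
```

Call:
servo_tool --increments '[[1,[0,0,0],0],[1,[0,0,0],0],[1,[0,0,0],0],[1,[0,0,0],0],[1,[0,0,0],0]]'

```text
time_s: 30.62
position: [0.4203, -0.064, 0.2273]
tcp_rot: [[-0.99, -0.139, -0.0], [-0.139, 0.99, 0.0], [0.0, 0.0, -1.0]]
force: [-0.2, 0.3, 0.5]
opening: 0.007
```

```bash
python3 lid.py d && python3 -c "
from rig import bot
print(bot.hand_in())"
```

```text
scene pad n 145 [-0.0882  0.0042  0.093 ] [-0.0992 -0.0281  0.0906] [-0.0779  0.0312  0.0951]
angle~ 0.042
wrist pad n 1663 [-0.0896 -0.0004  0.0936] [-0.0999 -0.0294  0.0921] [-0.0786  0.0291  0.095 ]
angle~ 0.046
tcp case -0.08822980339088357 0.00018686385329826777 0.22734228257480327 [-0.18  0.32  0.49] 30.625
the job is handed in; nothing more can be done
None
```

The orange-capped tube is in the case's free hole and the lid is shut and held by the catch. I handed the job in at about 31 s, with the arm clear of everything.

- **Tube:** it met the hole's floor with about 2 N. After I let go, the cap top measured 68.6 mm up, level with the white caps and matching the 68 mm given.
- **Lid:** I pushed it over at near-zero force and it sank onto its pins at about 0.2 rad.
- **Press:** the push rose to a bump of about 9 N, fell to about 4.5 N, then climbed. I stopped at a vertical reading of 17.7 N, about 19 N including the sideways drag. No reading exceeded the 25 N limit.
- **Catch:** I did not see a distinct click. A small dip near 8 N on the climb was the only sign. The evidence that it holds is that the lid stayed at 0.042 to 0.046 rad in two camera views for more than 2 s after release.
- **Other items:** the white-capped tubes in the rack, the jar and the slide box look unmoved in the last pictures. I did not measure them again.
- **Disagreement:** the scene camera alone put the case about 18 mm off. The top camera, the wrist camera and the combined fit agreed within about 2 mm, so I used those.

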